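# Kit the large lens cell beside the measuring microscope

### The arm

A 7-joint arm with a two-finger parallel gripper is mounted at the origin on the work surface. World frame = base frame: x ahead of the robot, y to its left, z up, the work surface at z = 0. Lengths are in m, angles in degrees, forces in N, time in s.
With the tool pointing down it reaches from about 0.425 to 0.875 m from the base axis. Payload 4.7 kg.
Tool frame: the origin (TCP) lies between the finger pads; the fingertips stand env.tip_reach ahead of it and the grasp point (between the pads) lies 2 mm behind it (env.tip_reach is the distance from the TCP to the fingertips, in m); z points along the fingers, y is the line along which they close (so a half turn about z gives the same grasp; the last joint's range is limited). The gripper opens to 87 mm and grips with 3 to 60 N. Pads are 19 mm wide; open, the fingers measure 117 mm over their backs; the gripper's body (75 mm by 190 mm) begins 51 mm behind the grasp point.
Start: joints at [77.699, 18.392, -4.016, 83.108, 1.295, 78.541, -3.26], TCP at [0.147, -0.633, 0.214] pointing down, gripper open.
Joint ranges: [-163.93, 163.93], [-17.29, 119.83], [-79.2, 71.16], [3.27, 140.29], [-89.18, 269.18], [5.43, 117.66], [-154.24, 154.24]. Speed limits (degrees/s): [147.25, 147.25, 180, 180, 180, 180, 180].

### API

Orientations are given as [roll, pitch, yaw] about the fixed x, y, z axes, in that order (R = Rz(yaw) Ry(pitch) Rx(roll)).
In Python, from cell import env, read_camera gives the robot as it stands. The module is installed in compiled form; this text tells all that it offers.
- The arm moves only by the tool tcp_steps, called after "Call:" as name([rows], argument=value, ...), one row to a line, values as JSON. Schema: {"type":"object","properties":{"ticks":{"type":"array","items":{"type":"array","items":{"type":"number"},"minItems":5,"maxItems":5},"minItems":1,"maxItems":8},"grip_n":{"type":"number"},"only":{"type":"string"},"quiet":{"type":"boolean"},"lines":{"type":"string"}},"required":["ticks"],"additionalProperties":false}. ticks is a list of rows, 1 to 8 of them, each of 5 numbers: dx, dy, dz in normalised numbers (1 is 75 cm), then a turn about the tool's z in fractions of the full range, 1 being 90 degrees, then the finger opening in m; each row is the pose to reach, as a shift and turn from the pose commanded when the call began, along the tool's axes at that moment; what a row does not reach only later rows make up. A row lasts 1/12 s, in which the tool goes at most 0.0417 m and 7.16 degrees, less where a joint would pass 70% of its speed; a pose out of reach is approached as far as the arm can. The fingers move at their own pace and stop on an object; grip_n is the grip in N (left out, the last holds). Time passes only in rows, so rows that do not move let the fingers close. The tool returns the time, the measured TCP pose, the force, the opening and the grip force at its end. only (a regular expression) keeps the lines of the reply that match it, lines (a string "A,B") keeps lines A to B, and quiet returns only ok. No shift or turn number may pass 1 either way. Input that does not fit is refused with a message, and nothing moves.
- env.get_obs(): the state, without advancing time (a new reading comes with each control period).
- read_camera(name): name is "scene" or "top" or "wrist"; returns a dict with "color" (480x640x3 uint8, blue, green, red), "fx", "fy", "cx", "cy" (pixels), "world_from_camera" (4x4, takes a point from camera to world coordinates). Camera axes: x right, y down, z forward; pixel columns grow to the right and rows downward; lengths in m; the calibration is good to about 2 mm. The wrist camera is an equidistant fisheye: a pixel r from the principal point sees the ray r / f radians off the axis. A picture is of the moment at which its call begins. There is no depth.
- env.sign_off(): hands the job in; it is judged then, once.
The state is a dict: "time_s": time; "qpos": joint angles; "joint_velocities": joint speeds; "effort": joint torques, N m; "tool_pos": TCP position; "tool_rot": TCP orientation; "force": force on the tool from outside, world axes, zero at the start; "wrist_torque": the same for the moment, N m; "grip_width": finger opening in m; "grasp_force": force on a finger pad.
Only numpy, scipy, OpenCV 4.12 (cv2) and the standard library are available. Lean on these libraries where they do the work, as an engineer would, in place of code of your own. Each camera call takes 0.05 s, during which the arm holds its last target. There are 200 camera calls.

### The job

Kit the large (50 mm) lens cell: in the nest with the four brass pins, stack first the large spacer, then the large lens blank and then the large retaining ring, each lying flat and fully down between the pins, slotted side of the ring up. Last of all stand the barrel upright on the floor of the shallow grey dish. Lower every part into place rather than dropping it, leave the three small (34 mm) parts where they lie, and let go of everything.

Things in the scene. Friction and masses are not known exactly. Their poses are not given: they have to be found in the camera images.
- spacer: Large spacer: plain bare-aluminium ring, 50 mm outside diameter, thin 5 mm wall (open bore 40 mm), 16 mm tall, lying flat with its axis upright. Loose. Origin: centre of its underside; z up along its axis; turning about z does not matter.
- lens: Large lens blank: solid flat disc of glass, 50 mm diameter, 10 mm thick, with a whitish ground edge, lying flat. Loose. Origin: centre of its underside; z up along its axis; turning about z does not matter.
- ring: Large retaining ring: dark steel ring, 50 mm outside diameter, broad face (open bore 30 mm), 10 mm tall, with two black spanner-slot marks half a turn apart on its upper face. Loose. Origin: centre of its underside; z up along its axis; turning about z does not matter.
- small_spacer: Small spacer: plain bare-aluminium ring, 34 mm outside diameter, thin 5 mm wall (open bore 24 mm), 16 mm tall, lying flat with its axis upright. Loose; must be left where it lies. Origin: centre of its underside.
- small_lens: Small lens blank: solid flat disc of glass, 34 mm diameter, 10 mm thick, with a whitish ground edge, lying flat. Loose; must be left where it lies. Origin: centre of its underside.
- small_ring: Small retaining ring: dark steel ring, 34 mm outside diameter, broad face (open bore 20 mm), 10 mm tall, with two black spanner-slot marks half a turn apart on its upper face. Loose; must be left where it lies. Origin: centre of its underside.
- barrel: Lens barrel: upright bare-aluminium cup, open at the top, 46 mm outside diameter, 45 mm tall, 4 mm wall, closed floor, with two bands of dark knurling round it. Loose. Origin: centre of its underside; z up along its axis.
- nest: Stacking nest, fixed: steel disc of diameter 76 mm, 12 mm high, with four upright brass pins 6 mm thick at (+-21.9, +-21.9) mm in its frame, rising to 50 mm above the bench, tapered to 2 mm over the last 10. A 50 mm disc fits between them with 3 mm spare; fingers pass between pins (38 mm gaps) along the nest's x or y. Origin: centre of its underside, at bench height; yaw varies +-0.75 rad.
- dish: Shallow round grey plastic dish, fixed to the bench: 72 mm outside diameter, rim 10 mm high, inside diameter 64 mm, floor 4 mm thick. Origin: centre of its underside, at bench height.
There are look-alikes about, which are no part of the job. Leave any blue or orange look-alike of the ring alone.

How it is judged (in metres and radians):
On the way, in this order (a step that is already met when the one before it is completed fails the run):
1. the large spacer is released at its level in the nest, flat and at rest (horizontal distance between spacer and nest below 0.006 m and z of spacer in the frame of nest between 0.009 and 0.015 m and angle between spacer's own z axis and vertical below 0.1 rad and contact force between spacer and the fingers below 0.1 N and linear speed of spacer below 0.02 m/s), for 0.2 s.
2. the large lens is released at its level in the nest, flat and at rest (horizontal distance between lens and nest below 0.006 m and z of lens in the frame of nest between 0.025 and 0.031 m and angle between lens's own z axis and vertical below 0.1 rad and contact force between lens and the fingers below 0.1 N and linear speed of lens below 0.02 m/s), for 0.2 s.
3. the large ring is released at its level in the nest, flat and at rest (horizontal distance between ring and nest below 0.006 m and z of ring in the frame of nest between 0.035 and 0.041 m and angle between ring's own z axis and vertical below 0.1 rad and contact force between ring and the fingers below 0.1 N and linear speed of ring below 0.02 m/s), for 0.2 s.
4. the barrel stands released and upright in the dish (horizontal distance between barrel and dish below 0.011 m and z of barrel in the frame of dish between 0.002 and 0.007 m and angle between barrel's own z axis and vertical below 0.1 rad and contact force between barrel and the fingers below 0.1 N and linear speed of barrel below 0.02 m/s), for 0.2 s.
At the end, for the whole second after the job is handed in: Large spacer, lens, ring stacked in the nest: each within 6 mm of its axis, underside within 3 mm of 12, 28, 38 mm above the bench; barrel within 11 mm of the dish's centre, underside 2 to 7 mm above the bench; all upright within 0.1 rad, released, slower than 20 mm/s (all of step 1 and all of step 2 and all of step 3 and all of step 4); the robot touches nothing.
It fails at once if one of the three small parts is moved more than 20 mm (distance of any of small_spacer, small_lens, small_ring from where it was at the start of the episode above 0.02 m).
It fails at once if a part is dropped: it falls faster than 0.5 m/s with no finger on it (a fall of more than about 12 mm) ((contact force between spacer and the fingers below 0.02 N and linear speed of spacer above 0.5 m/s) or (contact force between lens and the fingers below 0.02 N and linear speed of lens above 0.5 m/s) or (contact force between ring and the fingers below 0.02 N and linear speed of ring above 0.5 m/s) or (contact force between barrel and the fingers below 0.02 N and linear speed of barrel above 0.5 m/s)).
It also fails if it takes over 102 s, if anything falls off the work surface, if the arm or the gripper's body presses on something with over 40 N, if the wrist force passes 120 N, or if a joint passes its speed limit or range.

## Working session

There is one attempt and no reset: what is moved stays moved. The work goes in short steps, Python scripts to look and compute and a tool call to move; the robot and the scene stay as the last step left them, time stands still between calls to the robot, and variables do not carry over. Pictures are saved under pics/ and viewed, at most 14 in all, crops included, and the job is handed in when it is done.

```bash
mkdir -p pics; python3 - <<'E'
from cell import env, read_camera
import cv2,numpy as np
for n in ("top","scene"):
    c=read_camera(n); cv2.imwrite(f"pics/{n}0.png",c["color"]); print(n,c["fx"],c["cx"],c["cy"],np.round(c["world_from_camera"],3).tolist())
o=env.get_obs(); print(env.tip_reach,o["tool_pos"],o["tool_rot"],o["time_s"],o["grip_width"])
E
```

```text
top 433.2716119177836 318.58407418780695 240.18413600306022 [[0.029, -0.999, 0.039, 0.491], [-1.0, -0.029, 0.004, -0.001], [-0.003, -0.039, -0.999, 0.809], [0.0, 0.0, 0.0, 1.0]]
scene 515.836948621993 323.80897144922704 235.96084495985144 [[-0.422, 0.614, -0.667, 1.224], [0.906, 0.273, -0.323, 0.335], [-0.017, -0.741, -0.672, 0.76], [0.0, 0.0, 0.0, 1.0]]
0.017 [ 0.14725349 -0.63257209  0.21314641] [-1.79898664e+02  7.01098591e-03  1.31134398e+01] 0.1 0.08723203289646332
```

View pics/top0.png

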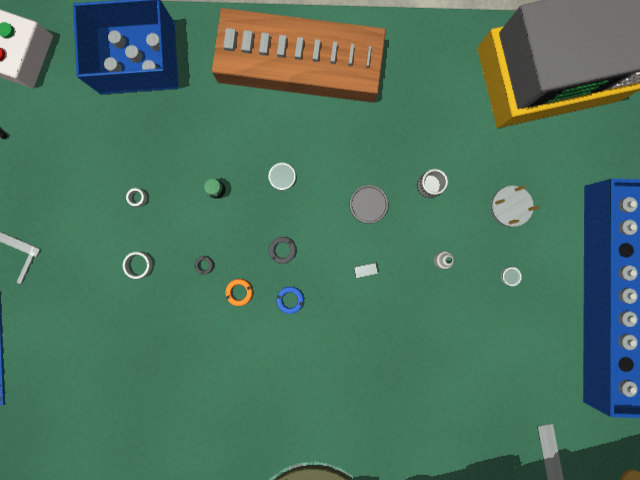

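View pics/scene0.png

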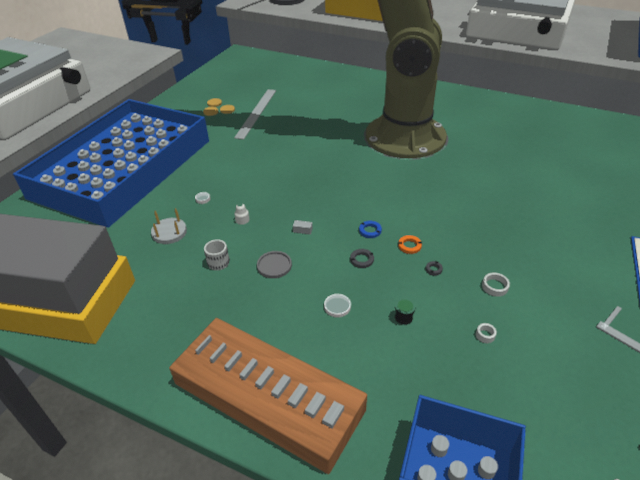

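```bash
cat > h.py <<'E'
from cell import env, read_camera
import cv2,numpy as np
def unproj(c,u,v,z):
    T=c["world_from_camera"]; d=T[:3,:3]@np.array([(u-c["cx"])/c["fx"],(v-c["cy"])/c["fy"],1]); p=T[:3,3]
    return (p+d*(z-p[2])/d[2])
def wproj(c,p):   # fisheye projection
    T=c["world_from_camera"]; q=T[:3,:3].T@(np.asarray(p)-T[:3,3]); r=np.hypot(*q[:2]); th=np.arctan2(r,q[2])
    return c["cx"]+c["fx"]*th*q[0]/r, c["cy"]+c["fy"]*th*q[1]/r
def wunproj(c,u,v,z):
    a=(u-c["cx"])/c["fx"]; b=(v-c["cy"])/c["fy"]; th=np.hypot(a,b)
    d=np.array([a*np.sin(th)/th,b*np.sin(th)/th,np.cos(th)]) if th>1e-9 else np.array([0,0,1.])
    T=c["world_from_camera"]; d=T[:3,:3]@d; p=T[:3,3]; return p+d*(z-p[2])/d[2]
def totool(target):  # world point -> shift in tool axes from measured pose
    from scipy.spatial.transform import Rotation as R
    o=env.get_obs(); return R.from_euler("xyz",o["tool_rot"],degrees=True).inv().apply(np.asarray(target)-o["tool_pos"])
E
python3 - <<'E'
from h import *
c=read_camera("top"); im=c["color"]
hsv=cv2.cvtColor(im,cv2.COLOR_BGR2HSV)
m=((hsv[...,1]<90)|(abs(hsv[...,0].astype(int)-77)>15)).astype(np.uint8)*255
m[:150]=0;m[330:]=0;m[:,:90]=0;m[:,575:]=0
for k in cv2.findContours(m,cv2.RETR_EXTERNAL,cv2.CHAIN_APPROX_NONE)[0]:
    if cv2.contourArea(k)<150: continue
    (u,v),ax,an=cv2.fitEllipse(k)
    near=lambda a,b:np.hypot(u-a,v-b)<14
    z=.008 if near(138,265) or near(137,197) else .0225 if near(433,183) else .005
    print(round(u,1),round(v,1),np.round(ax,1),np.round(unproj(c,u,v,z),4))
a=cv2.resize(im[165:245,335:555],None,fx=3.6,fy=3.6,interpolation=cv2.INTER_CUBIC)
b=cv2.resize(im[165:245,470:550],None,fx=3.6,fy=3.6,interpolation=cv2.INTER_CUBIC)
mm=cv2.resize(cv2.cvtColor(m[165:245,335:555],cv2.COLOR_GRAY2BGR),None,fx=3.6,fy=3.6,interpolation=0)
cv2.imwrite("pics/c1.png",np.vstack([a,mm]))
E
```

```text
289.6 299.8 [26.4 27. ] [0.4098 0.0533 0.005 ]
238.6 291.9 [27.4 28. ] [0.4216 0.148  0.005 ]
511.0 276.1 [19.3 20.7] [ 0.4657 -0.3547  0.005 ]
365.3 269.9 [12.7 27.8] [ 0.4692 -0.0851  0.005 ]
203.7 264.8 [17.8 18.7] [0.4697 0.2146 0.005 ]
443.3 259.7 [17.6 20.4] [ 0.4923 -0.229   0.005 ]
137.0 264.7 [27.5 30.3] [0.4664 0.3372 0.008 ]
281.9 249.8 [26.3 26.6] [0.5019 0.0704 0.005 ]
136.2 197.0 [18.8 21.5] [0.592  0.3444 0.008 ]
512.5 205.5 [41.1 45.7] [ 0.5967 -0.3557  0.005 ]
368.6 203.7 [38.5 38.7] [ 0.5923 -0.0882  0.005 ]
432.1 182.8 [26.5 32.3] [ 0.6317 -0.2012  0.0225]
281.8 175.9 [27.6 28.1] [0.6398 0.0751 0.005 ]
```

View pics/c1.png

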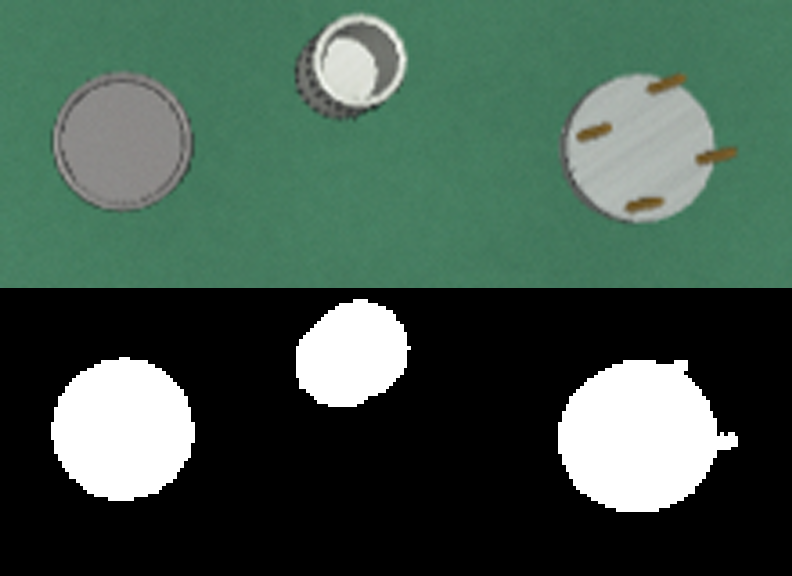

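```bash
python3 - <<'E'
from h import *
c=read_camera("top")
f=lambda x,y,z:unproj(c,335+x/3.6,165+y/3.6,z)
B=np.array([f(*p,.012) for p in [(584,134),(655,88),(702,157),(634,206)]])
t=np.array([f(*p,.049) for p in [(607,128),(683,79),(734,153),(659,201)]])
for P in(B,t):
    d=P-P.mean(0); print(P.mean(0),np.hypot(d[:,0],d[:,1]),np.degrees(np.arctan2(d[:,1],d[:,0])))
print(f(641,147,.012), "barrel top",f(359,61,.045))
print(totool([.597,-.37,.25]))
E
```

```text
[ 0.59570552 -0.35515247  0.012     ] [0.03110888 0.03062548 0.0302077  0.03119425] [ 80.02184745 -10.15973267 -98.91889922 171.50844959]
[ 0.5941514  -0.35182585  0.049     ] [0.03157647 0.03076401 0.03136619 0.03042643] [ 80.73525364 -10.569351   -99.87400626 169.81556198]
[ 0.59525577 -0.35375353  0.012     ] barrel top [ 0.62939998 -0.20001696  0.045     ]
[ 0.49757346 -0.15395205 -0.03636971]
```

The rows are not in the units I measure in: shifts go in shares of 75 cm and turns go in shares of 90 degrees. I convert before sending: 0.3 m / 0.75 = 0.4, -0.09 m / 0.75 = -0.12, -22 degrees / 90 = -0.2444.

Call:
tcp_steps([
  [0.4, -0.12, -0.0267, -0.2444, 0.085],
  [0.4, -0.12, -0.0267, -0.2444, 0.085],
  [0.4, -0.12, -0.0267, -0.2444, 0.085],
  [0.4, -0.12, -0.0267, -0.2444, 0.085],
  [0.4, -0.12, -0.0267, -0.2444, 0.085],
  [0.4, -0.12, -0.0267, -0.2444, 0.085],
  [0.4, -0.12, -0.0267, -0.2444, 0.085],
  [0.4, -0.12, -0.0267, -0.2444, 0.085],
], grip_n=25)

```text
time_s: 0.87
tool_pos: [0.4248, -0.4727, 0.2345]
tool_rot: [180.0, -0.2, 35.5]
force: [0.4, 0.4, 0.2]
grip_width: 0.085
grasp_force: 0.0
```

```bash
python3 - <<'E'
from h import *
print(env.get_obs()["tool_rot"],totool([.55,-.38,.25]))
E
```

```text
[179.98428614  -0.20650016  35.48952399] [ 0.15579923 -0.00277544 -0.01492969]
```

To row units: 0.155 m / 0.75 = 0.2067, 0.5 degrees / 90 = 0.0056.

Call:
tcp_steps([
  [0.2067, 0, 0, 0.0056, 0.085],
  [0.2067, 0, 0, 0.0056, 0.085],
  [0.2067, 0, 0, 0.0056, 0.085],
  [0.2067, 0, 0, 0.0056, 0.085],
  [0.2067, 0, 0, 0.0056, 0.085],
])

```text
time_s: 1.28
tool_pos: [0.5529, -0.3796, 0.2336]
tool_rot: [-179.9, -0.4, 35.3]
force: [0.1, 1.7, 0.8]
grip_width: 0.0851
grasp_force: 0.0
```

```bash
python3 - <<'E'
from h import *
c=read_camera("wrist"); cv2.imwrite("pics/w1.png",c["color"]); print(c["fx"],c["cx"],c["cy"],np.round(c["world_from_camera"],3).tolist())
print([wproj(c,p) for p in ([.5955,-.3545,.012],[.6317,-.2012,.0225],[.5923,-.0882,.005])])
E
```

```text
371.64829954431775 322.0894850054925 241.05702647327433 [[0.578, -0.786, -0.219, 0.612], [-0.816, -0.557, -0.153, -0.337], [-0.002, 0.267, -0.964, 0.405], [0.0, 0.0, 0.0, 1.0]]
[(np.float64(327.3698465244616), np.float64(163.0383255191682)), (np.float64(226.83880912524478), np.float64(54.66175123366716)), (np.float64(137.71714490329117), np.float64(42.777435575112946))]
```

View pics/w1.png

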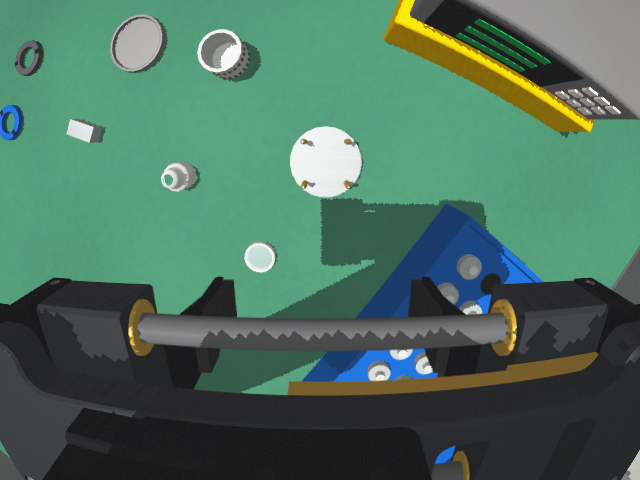

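Wrist view: nest disc at (326,162), its four pins square with the image, so yaw 35° is right; barrel (222,53), dish (138,43).

```bash
python3 - <<'E'
from h import *
c=read_camera("wrist"); im=c["color"]; hsv=cv2.cvtColor(im,cv2.COLOR_BGR2HSV)
m=((hsv[...,1]<60)&(hsv[...,2]>150)).astype(np.uint8); m[:115]=0;m[210:]=0;m[:,:270]=0;m[:,380:]=0
k=max(cv2.findContours(m,cv2.RETR_EXTERNAL,cv2.CHAIN_APPROX_NONE)[0],key=cv2.contourArea)
e=cv2.fitEllipse(k); print(e,wunproj(c,*e[0],.012))
B=np.array([wunproj(c,*p,.047)[:2] for p in [(304,142),(348,142),(348,184),(305,184)]]); d=B-B.mean(0)
print(B.mean(0),np.hypot(*d.T),np.degrees(np.arctan2(d[:,1],d[:,0])))
print(totool([.466,.337,.2]))
E
```

```text
((323.00396728515625, 156.23052978515625), (69.50778198242188, 69.90047454833984), 105.29147338867188) [ 0.595063   -0.35101455  0.012     ]
[ 0.59281454 -0.35635969] [0.02935278 0.02901949 0.02924278 0.02889598] [ 81.34459522 -10.34149613 -98.89153019 169.86996794]
[ 0.34655835 -0.6401871   0.03416626]
```

To row units: -0.31 m / 0.75 = -0.4133, 0.17 m / 0.75 = 0.2267.

Call:
tcp_steps([
  [0.2267, -0.4133, 0, 0, 0.085],
  [0.2267, -0.4133, 0, 0, 0.085],
  [0.2267, -0.4133, 0, 0, 0.085],
  [0.2267, -0.4133, 0, 0, 0.085],
  [0.2267, -0.4133, 0, 0, 0.085],
  [0.2267, -0.4133, 0, 0, 0.085],
  [0.2267, -0.4133, 0, 0, 0.085],
  [0.2267, -0.4133, 0, 0, 0.085],
])

```text
time_s: 2.05
tool_pos: [0.5107, -0.0573, 0.2343]
tool_rot: [179.9, 0.0, 34.4]
force: [1.0, 0.3, 0.5]
grip_width: 0.0848
grasp_force: 0.0
```

Call:
tcp_steps([
  [0.2133, -0.4, 0.0667, 0, 0.085],
  [0.2133, -0.4, 0.0667, 0, 0.085],
  [0.2133, -0.4, 0.0667, 0, 0.085],
  [0.2133, -0.4, 0.0667, 0, 0.085],
  [0.2133, -0.4, 0.0667, 0, 0.085],
  [0.2133, -0.4, 0.0667, 0, 0.085],
  [0.2133, -0.4, 0.0667, 0, 0.085],
  [0.2133, -0.4, 0.0667, 0, 0.085],
])

```text
time_s: 2.72
tool_pos: [0.475, 0.2702, 0.1856]
tool_rot: [179.9, -0.0, 34.4]
force: [1.1, 0.5, 0.5]
grip_width: 0.085
grasp_force: 0.0
```

```bash
python3 - <<'E'
from h import *
print(env.get_obs()["qpos"],totool([.4664,.3372,.15]))
E
```

```text
[ 10.77359954  11.26104289 -48.15988544  98.92329724   8.86504275
  73.6821713  -94.98001196] [ 0.03068594 -0.06031357  0.0354457 ]
```

To row units: -0.06 m / 0.75 = -0.08, 0.035 m / 0.75 = 0.0467.

Call:
tcp_steps([
  [-0.04, -0.08, 0.0467, 0, 0.085],
  [-0.04, -0.08, 0.0467, 0, 0.085],
  [-0.04, -0.08, 0.0467, 0, 0.085],
  [-0.04, -0.08, 0.0467, 0, 0.085],
])

```text
time_s: 3.05
tool_pos: [0.4145, 0.3022, 0.1497]
tool_rot: [179.9, 0.1, 34.7]
force: [0.9, 0.1, -0.3]
grip_width: 0.085
grasp_force: 0.0
```

```bash
python3 - <<'E'
from h import *
for i in range(4): c=read_camera("wrist")
cv2.imwrite("pics/w2.png",c["color"]); print(wproj(c,[.4664,.3372,.008]),totool([.4664,.3372,.15]))
E
```

```text
(np.float64(320.51132491613464), np.float64(154.76039795848183)) [ 0.0602274  -0.00182536  0.00134602]
```

View pics/w2.png

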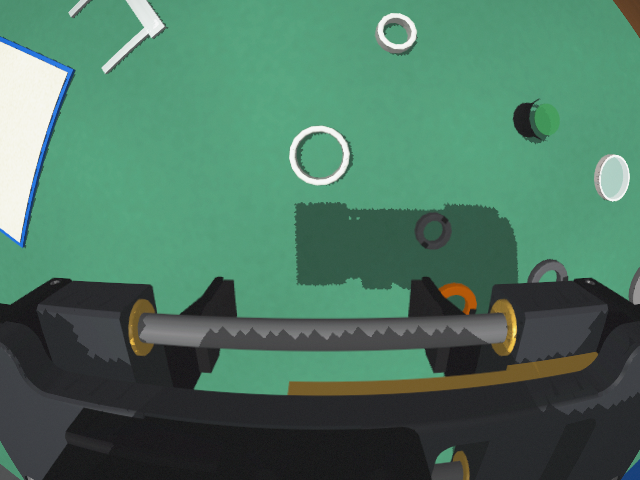

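Spacer at (320,155), as predicted (320.5,154.8). Going down on it.

To row units: 0.129 m / 0.75 = 0.172, 0.06 m / 0.75 = 0.08.

Call:
tcp_steps([
  [0.08, -0.0024, 0, 0, 0.085],
  [0.08, -0.0024, 0, 0, 0.085],
  [0.08, -0.0024, 0.0667, 0, 0.085],
  [0.08, -0.0024, 0.12, 0, 0.085],
  [0.08, -0.0024, 0.16, 0, 0.085],
  [0.08, -0.0024, 0.172, 0, 0.085],
  [0.08, -0.0024, 0.172, 0, 0.085],
  [0.08, -0.0024, 0.172, 0, 0.085],
])

```text
time_s: 3.92
tool_pos: [0.4653, 0.339, 0.0229]
tool_rot: [-180.0, -0.1, 34.5]
force: [0.4, 0.2, 0.1]
grip_width: 0.085
grasp_force: 0.0
```

Call:
tcp_steps([
  [0, 0, 0, 0, 0.085],
  [0, 0, 0, 0, 0.085],
])

```text
time_s: 4.08
tool_pos: [0.4659, 0.3401, 0.0244]
tool_rot: [180.0, -0.3, 34.6]
force: [-0.1, 0.2, 0.2]
grip_width: 0.085
grasp_force: 0.0
```

```bash
python3 - <<'E'
from h import *
print(env.get_obs()["tool_pos"],totool([.4664,.3372,.020]))
E
```

```text
[0.46587691 0.34006451 0.02439157] [-0.00121564  0.00265287  0.00438741]
```

To row units: 0.004 m / 0.75 = 0.0053, 0.002 m / 0.75 = 0.0027.

Call:
tcp_steps([
  [-0.0013, 0.0027, 0.0053, 0, 0.085],
  [-0.0013, 0.0027, 0.0053, 0, 0.085],
  [-0.0013, 0.0027, 0.0053, 0, 0.085],
])

```text
time_s: 4.33
tool_pos: [0.4646, 0.3364, 0.0181]
tool_rot: [180.0, -0.0, 34.6]
force: [-0.6, 0.0, 0.4]
grip_width: 0.0849
grasp_force: 0.0
```

Call:
tcp_steps([
  [0, 0, 0, 0, 0.045],
  [0, 0, 0, 0, 0.045],
  [0, 0, 0, 0, 0.045],
  [0, 0, 0, 0, 0.045],
  [0, 0, 0, 0, 0.045],
  [0, 0, 0, 0, 0.045],
  [0, 0, 0, 0, 0.045],
  [0, 0, 0, 0, 0.045],
], grip_n=20)

```text
time_s: 5.0
tool_pos: [0.4642, 0.3367, 0.0176]
tool_rot: [180.0, 0.0, 34.6]
force: [0.1, 0.3, -0.1]
grip_width: 0.0465
grasp_force: 0.0
```

Call:
tcp_steps([
  [0, 0, 0, 0, 0.04],
  [0, 0, 0, 0, 0.04],
  [0, 0, 0, 0, 0.04],
  [0, 0, 0, 0, 0.04],
], grip_n=20)

```text
time_s: 5.33
tool_pos: [0.4642, 0.3367, 0.0176]
tool_rot: [180.0, 0.0, 34.6]
force: [-0.8, 0.3, 1.2]
grip_width: 0.0405
grasp_force: 0.0
```

```bash
python3 - <<'E'
from h import *
c=read_camera("wrist"); print(env.get_obs()["tool_pos"],env.get_obs()["grip_width"])
cv2.imwrite("pics/w3.png",c["color"])
E
```

```text
[0.46420115 0.33665903 0.01757761] 0.039686719812860836
```

View pics/w3.png

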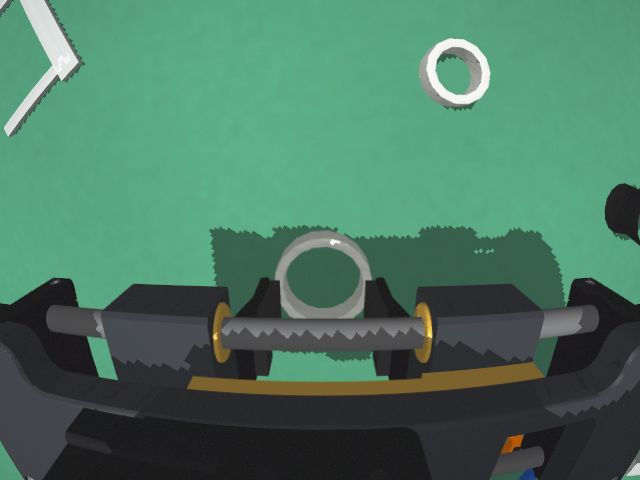

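Spacer now at (322,275), ahead of the pads: the fingers closed behind its centre.

```bash
python3 - <<'E'
from h import *
c=read_camera("wrist"); 
p=wunproj(c,322,275,.014); print(p,totool(p), env.get_obs()["tool_pos"])
o=env.get_obs()
from scipy.spatial.transform import Rotation as R
r=R.from_euler("xyz",o["tool_rot"],degrees=True)
for s in(-1,1): print(wproj(c,o["tool_pos"]+r.apply([0,s*.02,.015])))
c=read_camera("top"); cv2.imwrite("pics/t3.png",cv2.resize(c["color"][170:330,50:270],None,fx=3.6,fy=3.6))
E
```

```text
[0.46930427 0.34141558 0.014     ] [ 0.00688059 -0.00104019  0.00361052] [0.46423192 0.33665202 0.0176111 ]
(np.float64(286.80564510775184), np.float64(279.21518844528975))
(np.float64(361.0243295278007), np.float64(279.1669305562649))
```

View pics/t3.png

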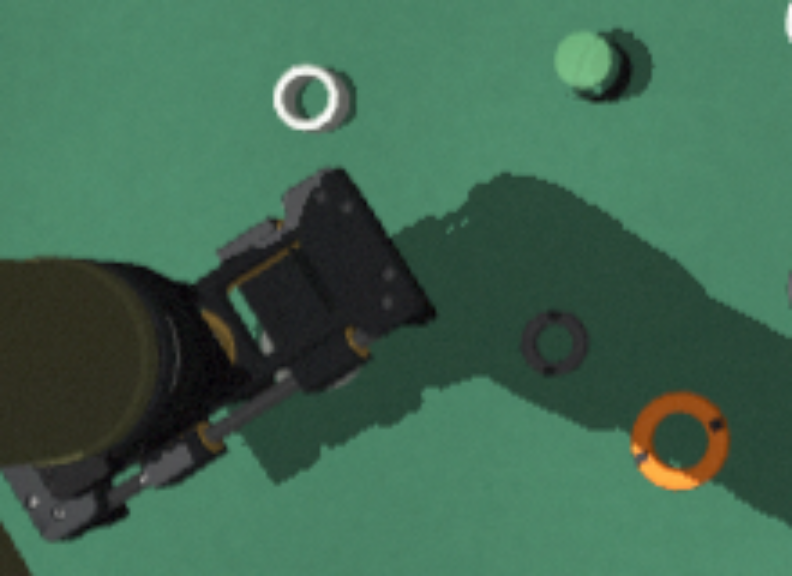

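```bash
python3 - <<'E'
from h import *
from scipy.spatial.transform import Rotation as R
c=read_camera("wrist"); o=env.get_obs(); r=R.from_euler("xyz",o["tool_rot"],degrees=True)
for off in(0,-.0176):
  for x,z in((.0095,.017),(-.0095,.017),(.0095,-.03),(-.0095,-.03)):
    print(off,x,z,np.round(wproj(c,o["tool_pos"]+r.apply([x+off,-.02,z]))))
T=c["world_from_camera"]; print("cam in tool",r.inv().apply(T[:3,3]-o["tool_pos"]), r.inv().apply(T[:3,2]))
cv2.imwrite("pics/w4.png",cv2.resize(c["color"][200:400,200:440],None,fx=3,fy=3))
E
```

```text
0 0.0095 0.017 [287. 261.]
0 -0.0095 0.017 [288. 294.]
0 0.0095 -0.03 [277. 298.]
0 -0.0095 -0.03 [279. 337.]
-0.0176 0.0095 0.017 [288. 291.]
-0.0176 -0.0095 0.017 [289. 322.]
-0.0176 0.0095 -0.03 [279. 334.]
-0.0176 -0.0095 -0.03 [281. 369.]
cam in tool [ 0.07407457 -0.00108181 -0.17075222] [-2.73099229e-01  4.08233664e-04  9.61985782e-01]
```

View pics/w4.png

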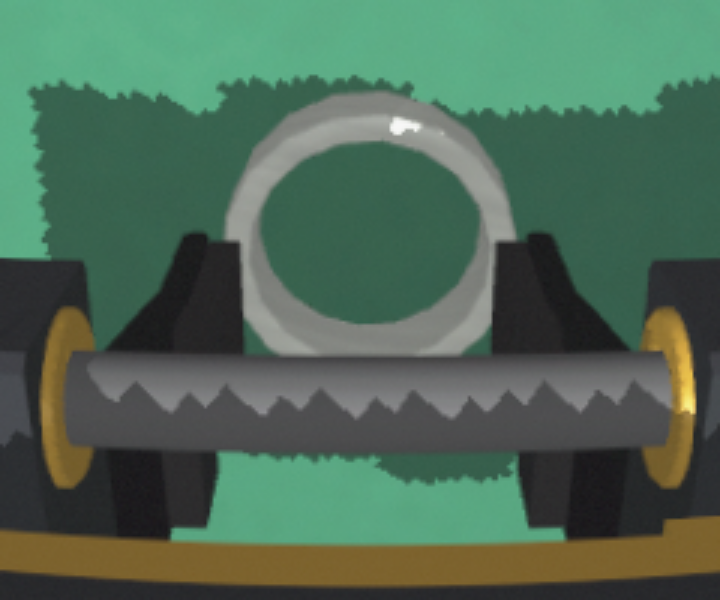

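Pads appear larger and overlap the spacer's rim: the tips are above it, so the true height is greater than believed. Open and feel down for the bench.

Call:
tcp_steps([
  [0, 0, 0, 0, 0.085],
  [0, 0, 0, 0, 0.085],
  [0, 0, 0, 0, 0.085],
  [0, 0, 0, 0, 0.085],
  [0, 0, 0, 0, 0.085],
  [0, 0, 0, 0, 0.085],
  [0, 0, 0, 0, 0.085],
  [0, 0, 0, 0, 0.085],
])

```text
time_s: 6.2
tool_pos: [0.4642, 0.3367, 0.0176]
tool_rot: [180.0, 0.0, 34.6]
force: [0.4, 0.2, -0.1]
grip_width: 0.0823
grasp_force: 0.0
```

Call:
tcp_steps([
  [0.0027, 0, 0.0027, 0, 0.085],
  [0.0027, 0, 0.0053, 0, 0.085],
  [0.0027, 0, 0.008, 0, 0.085],
  [0.0027, 0, 0.008, 0, 0.085],
])

```text
time_s: 6.53
tool_pos: [0.4655, 0.3375, 0.0109]
tool_rot: [-180.0, 0.1, 34.6]
force: [-0.4, -0.0, -0.7]
grip_width: 0.0851
grasp_force: 0.0
```

Call:
tcp_steps([
  [0, 0, 0.0027, 0, 0.085],
  [0, 0, 0.0053, 0, 0.085],
  [0, 0, 0.0053, 0, 0.085],
])

```text
time_s: 6.78
tool_pos: [0.4656, 0.3376, 0.0071]
tool_rot: [180.0, 0.0, 34.6]
force: [-0.3, -0.1, -0.6]
grip_width: 0.0847
grasp_force: 0.0
```

Call:
tcp_steps([
  [0, 0, 0.0027, 0, 0.085],
  [0, 0, 0.0053, 0, 0.085],
  [0, 0, 0.0053, 0, 0.085],
])

```text
time_s: 7.03
tool_pos: [0.4656, 0.3376, 0.0031]
tool_rot: [180.0, 0.0, 34.6]
force: [-0.3, 0.5, 0.8]
grip_width: 0.0853
grasp_force: 0.0
```

Call:
tcp_steps([
  [0, 0, 0.0027, 0, 0.085],
  [0, 0, 0.004, 0, 0.085],
  [0, 0, 0.004, 0, 0.085],
])

```text
time_s: 7.28
tool_pos: [0.4657, 0.3377, 0.0003]
tool_rot: [180.0, 0.0, 34.6]
force: [-0.2, -0.7, -0.5]
grip_width: 0.085
grasp_force: 0.0
```

Call:
tcp_steps([
  [0, 0, 0.0027, 0, 0.085],
  [0, 0, 0.004, 0, 0.085],
  [0, 0, 0.004, 0, 0.085],
])

```text
time_s: 7.53
tool_pos: [0.4657, 0.3377, -0.0027]
tool_rot: [180.0, 0.0, 34.6]
force: [0.1, 0.1, -0.2]
grip_width: 0.0852
grasp_force: 0.0
```

To row units: 0.0015 m / 0.75 = 0.002.

Call:
tcp_steps([
  [0, 0, 0.002, 0, 0.085],
  [0, 0, 0.002, 0, 0.085],
])

```text
time_s: 7.7
tool_pos: [0.4658, 0.3377, -0.0041]
tool_rot: [180.0, 0.0, 34.6]
force: [-0.2, 0.3, 0.2]
grip_width: 0.0851
grasp_force: 0.0
```

Call:
tcp_steps([
  [0, 0, 0.002, 0, 0.085],
  [0, 0, 0.002, 0, 0.085],
])

```text
time_s: 7.87
tool_pos: [0.4657, 0.3377, -0.0056]
tool_rot: [180.0, 0.0, 34.6]
force: [-0.1, 0.6, -0.1]
grip_width: 0.0852
grasp_force: 0.0
```

Call:
tcp_steps([
  [0, 0, 0.002, 0, 0.085],
  [0, 0, 0.002, 0, 0.085],
])

```text
time_s: 8.03
tool_pos: [0.4658, 0.3377, -0.0071]
tool_rot: [180.0, 0.0, 34.6]
force: [0.1, 0.6, 0.1]
grip_width: 0.0851
grasp_force: 0.0
```

```bash
python3 - <<'E'
from h import *
c=read_camera("wrist"); cv2.imwrite("pics/w5.png",c["color"]); print(env.get_obs()["force"])
E
```

```text
[-0.11185759  0.16414241 -0.42382846]
```

View pics/w5.png

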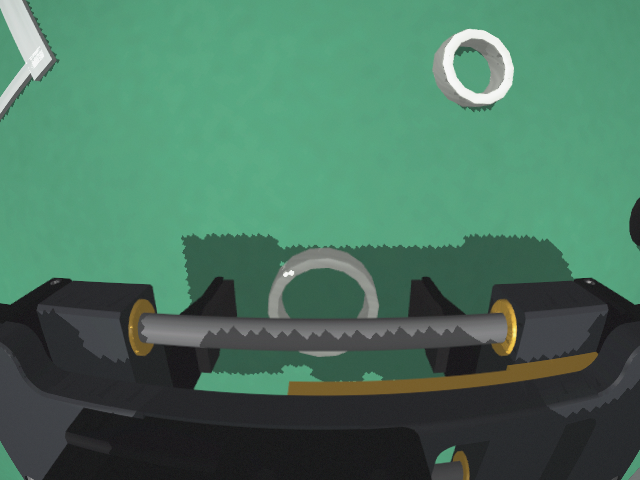

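Spacer centre (323,302), 109 px wide, now between the pads with the tips about 5 mm up. Closing.

Call:
tcp_steps([
  [0, 0, 0, 0, 0.042],
  [0, 0, 0, 0, 0.042],
  [0, 0, 0, 0, 0.042],
  [0, 0, 0, 0, 0.042],
  [0, 0, 0, 0, 0.042],
  [0, 0, 0, 0, 0.042],
  [0, 0, 0, 0, 0.042],
  [0, 0, 0, 0, 0.042],
], grip_n=20)

```text
time_s: 8.75
tool_pos: [0.4659, 0.3378, -0.0069]
tool_rot: [180.0, 0.0, 34.6]
force: [0.5, 0.5, 0.4]
grip_width: 0.0503
grasp_force: 20.0
```

To row units: 0.32 m / 0.75 = 0.4267, -0.12 m / 0.75 = -0.16, -0.7 degrees / 90 = -0.0078.

Call:
tcp_steps([
  [0, 0, -0.04, 0, 0.042],
  [0, 0, -0.08, 0, 0.042],
  [0, 0, -0.1333, 0, 0.042],
  [-0.2267, 0.4267, -0.16, -0.0078, 0.042],
  [-0.2267, 0.4267, -0.16, -0.0078, 0.042],
  [-0.2267, 0.4267, -0.16, -0.0078, 0.042],
  [-0.2267, 0.4267, -0.16, -0.0078, 0.042],
  [-0.2267, 0.4267, -0.16, -0.0078, 0.042],
])

```text
time_s: 9.42
tool_pos: [0.4897, 0.1292, 0.1048]
tool_rot: [180.0, -0.0, 35.3]
force: [0.2, 0.2, -0.9]
grip_width: 0.0501
grasp_force: 20.0
```

Call:
tcp_steps([
  [-0.2133, 0.4267, 0, 0, 0.042],
  [-0.2133, 0.4267, 0, 0, 0.042],
  [-0.2133, 0.4267, 0, 0, 0.042],
  [-0.2133, 0.4267, 0, 0, 0.042],
  [-0.2133, 0.4267, 0, 0, 0.042],
  [-0.2133, 0.4267, 0, 0, 0.042],
  [-0.2133, 0.4267, 0, 0, 0.042],
  [-0.2133, 0.4267, 0, 0, 0.042],
])

```text
time_s: 10.08
tool_pos: [0.5404, -0.2004, 0.1047]
tool_rot: [180.0, 0.0, 35.3]
force: [0.9, 0.6, 0.2]
grip_width: 0.0498
grasp_force: 20.0
```

```bash
python3 - <<'E'
from h import *
print(totool([.595,-.3525,.113]))
E
```

```text
[-0.04339284  0.15567398 -0.00819535]
```

To row units: 0.155 m / 0.75 = 0.2067, -0.1 m / 0.75 = -0.1333.

Call:
tcp_steps([
  [-0.1333, 0.2067, 0, 0, 0.042],
  [-0.1333, 0.2067, 0, 0, 0.042],
  [-0.1333, 0.2067, 0, 0, 0.042],
  [-0.1333, 0.2067, 0, 0, 0.042],
  [-0.1333, 0.2067, 0, 0, 0.042],
  [-0.1333, 0.2067, 0, 0, 0.042],
  [-0.1333, 0.2067, 0, 0, 0.042],
])

```text
time_s: 10.67
tool_pos: [0.5478, -0.3836, 0.1038]
tool_rot: [-179.9, -0.0, 35.2]
force: [-0.3, 0.9, -0.2]
grip_width: 0.0498
grasp_force: 20.0
```

```bash
python3 - <<'E'
from h import *
c=read_camera("wrist");c=read_camera("wrist"); cv2.imwrite("pics/w6.png",c["color"]); print(wproj(c,[.595,-.3525,.012]),env.get_obs()["tool_pos"],totool([.595,-.3525,.113]))
E
```

```text
(np.float64(328.21942198642336), np.float64(166.01044327813548)) [ 0.54914968 -0.38032838  0.10443624] [ 0.05350041  0.0038959  -0.00851682]
```

View pics/w6.png

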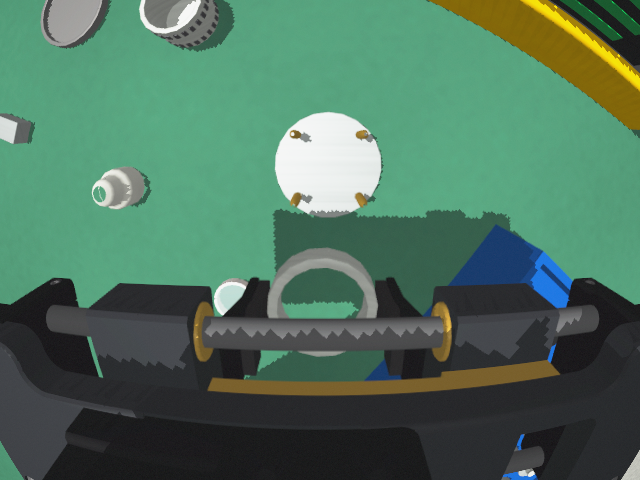

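Nest at (328,164), as predicted; spacer held at (322,302).

```bash
python3 - <<'E'
from h import *
c=read_camera("wrist");z=env.get_obs()["tool_pos"][2]
print("spacer in tool",totool(wunproj(c,322,301.5,z+.0229)))
n=wunproj(c,328,164.5,.012); print("nest",n,totool(n))
P=np.array([wunproj(c,*p,.048)[:2] for p in [(294,133),(361,133),(361,198),(295,198)]]);print(P.mean(0))
E
```

```text
spacer in tool [ 0.00440791 -0.00090399 -0.02289562]
nest [ 0.59621715 -0.35062341  0.012     ] [0.05518397 0.00336178 0.09267324]
[ 0.59738007 -0.34899447]
```

To row units: 0.052 m / 0.75 = 0.0693, 0.05 m / 0.75 = 0.0667.

Call:
tcp_steps([
  [0.0693, 0.0063, 0, 0, 0.042],
  [0.0693, 0.0063, 0, 0, 0.042],
  [0.0693, 0.0063, 0.0267, 0, 0.042],
  [0.0693, 0.0063, 0.06, 0, 0.042],
  [0.0693, 0.0063, 0.0667, 0, 0.042],
  [0.0693, 0.0063, 0.0667, 0, 0.042],
  [0.0693, 0.0063, 0.0667, 0, 0.042],
])

```text
time_s: 11.4
tool_pos: [0.594, -0.3555, 0.0552]
tool_rot: [-180.0, -0.0, 35.4]
force: [-0.3, -0.5, 0.5]
grip_width: 0.0494
grasp_force: 20.0
```

```bash
python3 - <<'E'
from h import *
c=read_camera("wrist");c=read_camera("wrist"); print(env.get_obs()["tool_pos"])
a=cv2.resize(c["color"][180:400,200:440],None,fx=2.6,fy=2.6); cv2.imwrite("pics/w7.png",a)
E
```

```text
[ 0.59469985 -0.35655895  0.05652921]
```

View pics/w7.png

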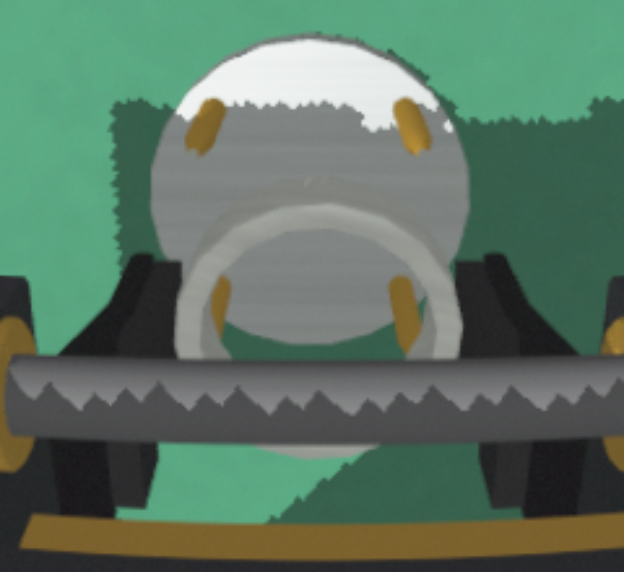

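```bash
python3 - <<'E'
from h import *
c=read_camera("wrist");o=env.get_obs();z=o["tool_pos"][2];print(o["tool_pos"])
f=lambda x,y,h:totool(wunproj(c,200+x/2.6,180+y/2.6,h))
print("nest edges",f(310,38,.012),f(310,345,.012),f(151,190,.012),f(469,190,.012))
print("pins far tips",f(212,104,.047),f(403,104,.047))
print("spacer top edges",f(319,204,z+.0229),f(319,458,z+.0229),f(176,330,z+.0229),f(462,330,z+.0229))
E
```

```text
[ 0.59472    -0.35672725  0.05658561]
nest edges [ 0.0413042  -0.00279983  0.0446234 ] [-0.03495968 -0.00297395  0.04453983] [ 0.00545201 -0.04042251  0.04448478] [0.00539476 0.03463035 0.04468331]
pins far tips [ 0.03394958 -0.02136335  0.00956612] [0.03391085 0.01526365 0.00966299]
spacer top edges [ 0.02465147 -0.0008947  -0.0228756 ] [-0.02395481 -0.00086454 -0.02292848] [ 0.00190747 -0.02526793 -0.02296487] [ 0.00182688  0.02353962 -0.02283582]
```

To row units: 0.028 m / 0.75 = 0.0373, 0.003 m / 0.75 = 0.004.

Call:
tcp_steps([
  [0.004, -0.0027, 0, 0, 0.042],
  [0.004, -0.0027, 0.0133, 0, 0.042],
  [0.004, -0.0027, 0.0267, 0, 0.042],
  [0.004, -0.0027, 0.0373, 0, 0.042],
  [0.004, -0.0027, 0.0373, 0, 0.042],
])

```text
time_s: 11.97
tool_pos: [0.593, -0.3521, 0.0233]
tool_rot: [-179.7, 0.1, 35.3]
force: [0.3, -0.4, -0.2]
grip_width: 0.0501
grasp_force: 20.0
```

Call:
tcp_steps([
  [0, 0, 0.008, 0, 0.042],
  [0, 0, 0.016, 0, 0.042],
  [0, 0, 0.0213, 0, 0.042],
  [0, 0, 0.0213, 0, 0.042],
])

```text
time_s: 12.3
tool_pos: [0.5943, -0.3526, 0.0093]
tool_rot: [-179.9, 0.0, 35.3]
force: [0.8, 0.2, -0.0]
grip_width: 0.0501
grasp_force: 20.0
```

```bash
python3 - <<'E'
from h import *
c=read_camera("wrist");c=read_camera("wrist"); print(env.get_obs()["tool_pos"],env.get_obs()["force"])
a=cv2.resize(c["color"][180:400,200:440],None,fx=2.6,fy=2.6); cv2.imwrite("pics/w8.png",a)
E
```

```text
[ 0.59496588 -0.35292126  0.01044049] [1.11957189 0.27873535 0.00768703]
```

View pics/w8.png

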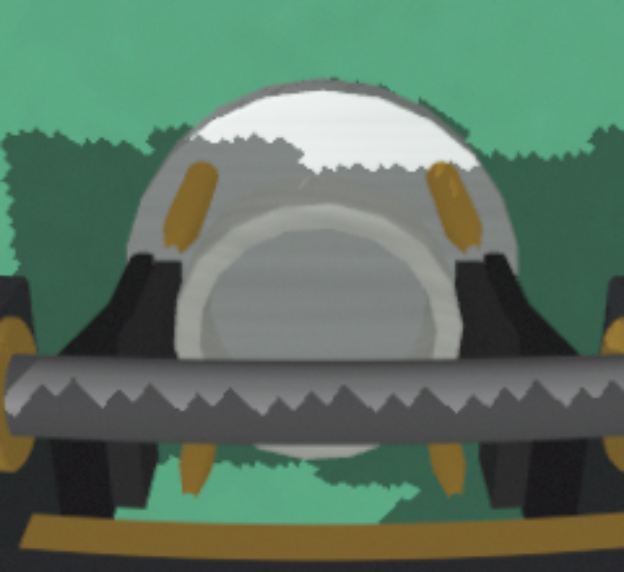

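Spacer sits centred among the pins, a few mm above the nest floor. Feeling down.

To row units: 0.003 m / 0.75 = 0.004, 0.002 m / 0.75 = 0.0027.

Call:
tcp_steps([
  [0, 0, 0.0027, 0, 0.042],
  [0, 0, 0.004, 0, 0.042],
  [0, 0, 0.004, 0, 0.042],
  [0, 0, 0.004, 0, 0.042],
])

```text
time_s: 12.73
tool_pos: [0.595, -0.353, 0.0077]
tool_rot: [180.0, 0.0, 35.3]
force: [-0.4, 0.3, -0.3]
grip_width: 0.0498
grasp_force: 20.0
```

Call:
tcp_steps([
  [0, 0, 0.0013, 0, 0.042],
  [0, 0, 0.0013, 0, 0.042],
  [0, 0, 0.0013, 0, 0.042],
])

```text
time_s: 12.98
tool_pos: [0.595, -0.3529, 0.0066]
tool_rot: [-180.0, 0.0, 35.3]
force: [0.0, 0.2, -0.7]
grip_width: 0.05
grasp_force: 20.0
```

Call:
tcp_steps([
  [0, 0, 0.0013, 0, 0.042],
  [0, 0, 0.0013, 0, 0.042],
  [0, 0, 0.0013, 0, 0.042],
])

```text
time_s: 13.23
tool_pos: [0.5949, -0.353, 0.0055]
tool_rot: [-180.0, 0.0, 35.3]
force: [0.2, -0.8, -0.8]
grip_width: 0.0499
grasp_force: 20.0
```

To row units: 0.0006 m / 0.75 = 0.0008.

Call:
tcp_steps([
  [0, 0, 0.0008, 0, 0.042],
  [0, 0, 0.0008, 0, 0.042],
  [0, 0, 0.0008, 0, 0.042],
])

```text
time_s: 13.48
tool_pos: [0.5951, -0.353, 0.0052]
tool_rot: [180.0, -0.0, 35.3]
force: [-1.1, 0.7, 0.6]
grip_width: 0.0498
grasp_force: 20.0
```

Call:
tcp_steps([
  [0, 0, 0.0008, 0, 0.042],
  [0, 0, 0.0008, 0, 0.042],
  [0, 0, 0.0008, 0, 0.042],
])

```text
time_s: 13.73
tool_pos: [0.5951, -0.353, 0.0051]
tool_rot: [180.0, 0.0, 35.3]
force: [-2.3, 0.7, 5.6]
grip_width: 0.0498
grasp_force: 20.0
```

The rows are not in the units I measure in: shifts go in shares of 75 cm and turns go in shares of 90 degrees. I convert before sending: -0.1 m / 0.75 = -0.1333, -0.06 m / 0.75 = -0.08.

Call:
tcp_steps([
  [0, 0, -0.0007, 0, 0.06],
  [0, 0, -0.0007, 0, 0.085],
  [0, 0, -0.0007, 0, 0.085],
  [0, 0, -0.0007, 0, 0.085],
  [0, 0, -0.0007, 0, 0.085],
  [0, 0, -0.0267, 0, 0.085],
  [0, 0, -0.08, 0, 0.085],
  [0, 0, -0.1333, 0, 0.085],
])

```text
time_s: 14.4
tool_pos: [0.5935, -0.3522, 0.1032]
tool_rot: [-179.7, 0.1, 35.3]
force: [1.4, -1.3, 0.4]
grip_width: 0.0843
grasp_force: 0.0
```

Call:
tcp_steps([
  [0.1893, -0.216, 0, 0, 0.085],
  [0.1893, -0.216, 0, 0, 0.085],
  [0.1893, -0.216, 0, 0, 0.085],
  [0.1893, -0.216, 0, 0, 0.085],
  [0.1893, -0.216, 0, 0, 0.085],
  [0.1893, -0.216, 0, 0, 0.085],
  [0.1893, -0.216, 0, 0, 0.085],
  [0.1893, -0.216, 0, 0, 0.085],
])

```text
time_s: 15.07
tool_pos: [0.6174, -0.1381, 0.1044]
tool_rot: [180.0, 0.0, 35.4]
force: [-1.0, -1.6, 0.3]
grip_width: 0.085
grasp_force: 0.0
```

```bash
python3 - <<'E'
from h import *
print(env.get_obs()["tool_pos"],totool([.6398,.0751,.1]))
E
```

```text
[ 0.61735453 -0.13814957  0.1044477 ] [ 0.14189204 -0.16077049  0.0042963 ]
```

To row units: -0.161 m / 0.75 = -0.2147, 0.142 m / 0.75 = 0.1893.

Call:
tcp_steps([
  [0.1893, -0.2147, 0, 0, 0.085],
  [0.1893, -0.2147, 0, 0, 0.085],
  [0.1893, -0.2147, 0, 0, 0.085],
  [0.1893, -0.2147, 0, 0, 0.085],
  [0.1893, -0.2147, 0, 0, 0.085],
  [0.1893, -0.2147, 0, 0, 0.085],
  [0.1893, -0.2147, 0, 0, 0.085],
  [0.1893, -0.2147, 0, 0, 0.085],
])

```text
time_s: 15.73
tool_pos: [0.6404, 0.0727, 0.1039]
tool_rot: [179.9, 0.1, 35.2]
force: [0.3, -0.6, -0.3]
grip_width: 0.0851
grasp_force: 0.0
```

Call:
tcp_steps([
  [0, 0, 0.04, 0, 0.085],
  [0, 0, 0.08, 0, 0.085],
  [0, 0, 0.1067, 0, 0.085],
  [0, 0, 0.12, 0, 0.085],
  [0, 0, 0.12, 0, 0.085],
  [0, 0, 0.12, 0, 0.085],
])

```text
time_s: 16.23
tool_pos: [0.6405, 0.0726, 0.0145]
tool_rot: [180.0, 0.0, 35.2]
force: [-0.5, -0.4, 0.6]
grip_width: 0.0852
grasp_force: 0.0
```

```bash
python3 - <<'E'
from h import *
print(env.get_obs()["tool_pos"],totool([.6398,.0751,-.0075]))
E
```

```text
[0.64053949 0.07260627 0.01452335] [ 0.000842   -0.00247577  0.0220217 ]
```

To row units: 0.0235 m / 0.75 = 0.0313, 0.023 m / 0.75 = 0.0307.

Call:
tcp_steps([
  [0.0013, -0.0033, 0.0133, 0, 0.085],
  [0.0013, -0.0033, 0.024, 0, 0.085],
  [0.0013, -0.0033, 0.0293, 0, 0.085],
  [0.0013, -0.0033, 0.0293, 0, 0.085],
  [0.0013, -0.0033, 0.0307, 0, 0.085],
  [0.0013, -0.0033, 0.0313, 0, 0.085],
  [0.0013, -0.0033, 0.0313, 0, 0.085],
])

```text
time_s: 16.82
tool_pos: [0.6397, 0.0776, -0.0079]
tool_rot: [180.0, -0.0, 35.3]
force: [-2.1, -0.7, 6.5]
grip_width: 0.0851
grasp_force: 3.2
```

Call:
tcp_steps([
  [0, 0, 0, 0, 0.042],
  [0, 0, 0, 0, 0.042],
  [0, 0, 0, 0, 0.042],
  [0, 0, 0, 0, 0.042],
  [0, 0, 0, 0, 0.042],
  [0, 0, 0, 0, 0.042],
  [0, 0, 0, 0, 0.042],
  [0, 0, 0, 0, 0.042],
], grip_n=20)

```text
time_s: 17.48
tool_pos: [0.6404, 0.0783, -0.0079]
tool_rot: [180.0, -0.1, 35.3]
force: [-1.2, 0.8, 5.4]
grip_width: 0.0492
grasp_force: 20.9
```

To row units: 0.126 m / 0.75 = 0.168, -0.11 m / 0.75 = -0.1467.

Call:
tcp_steps([
  [0, 0, -0.0267, 0, 0.042],
  [0, 0, -0.08, 0, 0.042],
  [0, 0, -0.1333, 0, 0.042],
  [-0.1467, 0.168, -0.1467, 0, 0.042],
  [-0.1467, 0.168, -0.1467, 0, 0.042],
  [-0.1467, 0.168, -0.1467, 0, 0.042],
  [-0.1467, 0.168, -0.1467, 0, 0.042],
  [-0.1467, 0.168, -0.1467, 0, 0.042],
])

```text
time_s: 18.15
tool_pos: [0.6211, -0.1029, 0.1006]
tool_rot: [179.6, 0.3, 34.5]
force: [-0.4, -2.1, -1.1]
grip_width: 0.0491
grasp_force: 20.0
```

Call:
tcp_steps([
  [-0.2333, 0.2667, 0, 0, 0.042],
  [-0.2333, 0.2667, 0, 0, 0.042],
  [-0.2333, 0.2667, 0, 0, 0.042],
  [-0.2333, 0.2667, 0, 0, 0.042],
  [-0.2333, 0.2667, 0, 0, 0.042],
  [-0.2333, 0.2667, 0, 0, 0.042],
  [-0.2333, 0.2667, 0, 0, 0.042],
  [-0.2333, 0.2667, 0, 0, 0.042],
])

```text
time_s: 18.82
tool_pos: [0.5922, -0.3614, 0.0998]
tool_rot: [179.9, 0.2, 34.8]
force: [-0.2, 0.7, -1.4]
grip_width: 0.0494
grasp_force: 20.0
```

```bash
python3 - <<'E'
from h import *
for i in range(3): c=read_camera("wrist")
print(env.get_obs()["tool_pos"],totool([.5963,-.3521,.065]))
cv2.imwrite("pics/w9.png",cv2.resize(c["color"][180:400,200:440],None,fx=2.6,fy=2.6))
E
```

```text
[ 0.59571426 -0.35147326  0.10046594] [8.15842851e-05 9.04367860e-04 3.54646925e-02]
```

```bash
python3 - <<'E'
from h import *
from scipy.spatial.transform import Rotation as R
c=read_camera("wrist"); o=env.get_obs(); r=R.from_euler("xyz",o["tool_rot"],degrees=True)
for x in(-.003,0,.003): print(x,[round(wproj(c,o["tool_pos"]+r.apply([x+.025,0,z]))[1],1) for z in(-.0079,-.0179)])
col=c["color"][:,312:332].astype(float).mean(1)
for rr in range(236,300,2): print(rr,col[rr].astype(int),end=" ")
E
```

```text
-0.003 [np.float64(251.8), np.float64(258.7)]
0 [np.float64(245.5), np.float64(252.1)]
0.003 [np.float64(239.2), np.float64(245.4)]
236 [129 131 127] 238 [126 128 123] 240 [125 125 121] 242 [123 125 120] 244 [126 128 123] 246 [126 129 123] 248 [126 128 124] 250 [124 126 123] 252 [131 134 132] 254 [143 147 151] 256 [144 148 152] 258 [146 151 155] 260 [230 232 229] 262 [235 237 231] 264 [227 230 219] 266 [227 229 218] 268 [226 228 217] 270 [225 228 218] 272 [224 228 218] 274 [225 228 218] 276 [227 230 220] 278 [232 235 226] 280 [230 233 223] 282 [228 231 220] 284 [224 227 216] 286 [224 227 216] 288 [224 227 216] 290 [214 221 198] 292 [210 218 189] 294 [210 218 188] 296 [210 218 188] 298 [209 218 187]
```

To row units: 0.04 m / 0.75 = 0.0533, 0.03 m / 0.75 = 0.04, -0.3 degrees / 90 = -0.0033.

Call:
tcp_steps([
  [0.0027, 0.0013, 0, -0.0033, 0.042],
  [0.0027, 0.0013, 0.02, -0.0033, 0.042],
  [0.0027, 0.0013, 0.04, -0.0033, 0.042],
  [0.0027, 0.0013, 0.0533, -0.0033, 0.042],
  [0.0027, 0.0013, 0.0533, -0.0033, 0.042],
])

```text
time_s: 19.43
tool_pos: [0.5956, -0.3512, 0.0572]
tool_rot: [-179.7, 0.1, 35.7]
force: [-0.3, -0.7, -1.3]
grip_width: 0.0494
grasp_force: 20.0
```

Call:
tcp_steps([
  [0, 0, 0, 0, 0.042],
  [0, 0, 0.0133, 0, 0.042],
  [0, 0, 0.0267, 0, 0.042],
  [0, 0, 0.04, 0, 0.042],
  [0, 0, 0.04, 0, 0.042],
  [0, 0, 0.04, 0, 0.042],
])

```text
time_s: 19.93
tool_pos: [0.5967, -0.3527, 0.0297]
tool_rot: [-179.9, 0.1, 35.6]
force: [1.1, 0.2, 0.7]
grip_width: 0.0492
grasp_force: 20.0
```

```bash
python3 - <<'E'
from h import *
for i in range(3): c=read_camera("wrist")
o=env.get_obs();print(o["tool_pos"],o["tool_rot"],o["force"])
cv2.imwrite("pics/w10.png",cv2.resize(c["color"][180:400,200:440],None,fx=2.6,fy=2.6))
E
```

```text
[ 0.59790323 -0.35321011  0.03142906] [ 1.79951817e+02 -2.02339587e-02  3.56103742e+01] [ 0.2631268  -0.6939832  -0.77808854]
```

To row units: 0.009 m / 0.75 = 0.012, -0.0018 m / 0.75 = -0.0024.

Call:
tcp_steps([
  [0.0013, -0.0024, 0, 0, 0.042],
  [0.0013, -0.0024, 0.0053, 0, 0.042],
  [0.0013, -0.0024, 0.0107, 0, 0.042],
  [0.0013, -0.0024, 0.012, 0, 0.042],
  [0.0013, -0.0024, 0.012, 0, 0.042],
  [0.0013, -0.0024, 0.012, 0, 0.042],
  [0.0013, -0.0024, 0.012, 0, 0.042],
])

```text
time_s: 20.67
tool_pos: [0.5973, -0.3511, 0.022]
tool_rot: [180.0, -0.0, 35.6]
force: [-0.9, -0.2, -0.7]
grip_width: 0.0491
grasp_force: 20.0
```

Call:
tcp_steps([
  [0, 0, 0.0013, 0, 0.042],
  [0, 0, 0.0013, 0, 0.042],
  [0, 0, 0.0013, 0, 0.042],
])

```text
time_s: 20.92
tool_pos: [0.5972, -0.351, 0.0209]
tool_rot: [180.0, 0.0, 35.6]
force: [-0.3, -0.6, -1.0]
grip_width: 0.0492
grasp_force: 20.0
```

Call:
tcp_steps([
  [0, 0, 0.0013, 0, 0.042],
  [0, 0, 0.0013, 0, 0.042],
  [0, 0, 0.0013, 0, 0.042],
])

```text
time_s: 21.17
tool_pos: [0.5975, -0.3511, 0.0201]
tool_rot: [180.0, -0.0, 35.6]
force: [-0.1, -0.6, -0.4]
grip_width: 0.0491
grasp_force: 20.1
```

To row units: 0.0007 m / 0.75 = 0.0009.

Call:
tcp_steps([
  [0, 0, 0.0009, 0, 0.042],
  [0, 0, 0.0009, 0, 0.042],
  [0, 0, 0.0009, 0, 0.042],
])

```text
time_s: 21.42
tool_pos: [0.5975, -0.3511, 0.0201]
tool_rot: [180.0, 0.0, 35.6]
force: [-1.9, 1.4, 5.6]
grip_width: 0.049
grasp_force: 20.2
```

Call:
tcp_steps([
  [0, 0, 0.0009, 0, 0.042],
  [0, 0, 0.0009, 0, 0.042],
  [0, 0, 0.0009, 0, 0.042],
])

```text
time_s: 21.67
tool_pos: [0.5975, -0.3511, 0.0201]
tool_rot: [180.0, 0.0, 35.6]
force: [-2.0, 1.0, 9.5]
grip_width: 0.0492
grasp_force: 20.3
```

```bash
python3 - <<'E'
from h import *
c=read_camera("wrist")
cv2.imwrite("pics/w11.png",cv2.resize(c["color"][180:400,200:440],None,fx=2.6,fy=2.6))
E
```

```text
(no output)
```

View pics/w11.png

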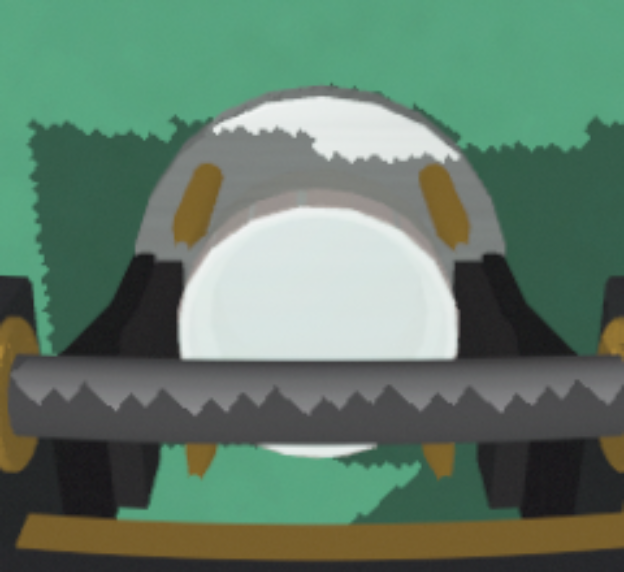

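Lens lies flat on the spacer, centred between the four pins. Release and fetch the ring.

To row units: -0.09 m / 0.75 = -0.12, -0.06 m / 0.75 = -0.08.

Call:
tcp_steps([
  [0, 0, -0.0013, 0, 0.06],
  [0, 0, -0.0013, 0, 0.085],
  [0, 0, -0.0013, 0, 0.085],
  [0, 0, -0.0013, 0, 0.085],
  [0, 0, -0.0013, 0, 0.085],
  [0, 0, -0.0267, 0, 0.085],
  [0, 0, -0.08, 0, 0.085],
  [0, 0, -0.12, 0, 0.085],
])

```text
time_s: 22.38
tool_pos: [0.597, -0.3507, 0.1093]
tool_rot: [-179.9, 0.0, 35.6]
force: [1.7, -0.2, 0.5]
grip_width: 0.0844
grasp_force: 0.0
```

Call:
tcp_steps([
  [0.1333, -0.32, 0, 0.0056, 0.085],
  [0.1333, -0.32, 0, 0.0056, 0.085],
  [0.1333, -0.32, 0, 0.0056, 0.085],
  [0.1333, -0.32, 0, 0.0056, 0.085],
  [0.1333, -0.32, 0, 0.0056, 0.085],
  [0.1333, -0.32, 0, 0.0056, 0.085],
  [0.1333, -0.32, 0, 0.0056, 0.085],
])

```text
time_s: 22.97
tool_pos: [0.5374, -0.089, 0.1087]
tool_rot: [-179.8, -0.1, 35.6]
force: [0.1, 0.3, 0.4]
grip_width: 0.0847
grasp_force: 0.0
```

```bash
python3 - <<'E'
from h import *
for i in range(3): c=read_camera("wrist")
o=env.get_obs();print(o["tool_pos"],o["tool_rot"],totool([.5019,.0704,.1]))
E
```

```text
[ 0.53896416 -0.09697461  0.10877411] [1.79929396e+02 9.46903124e-03 3.52600161e+01] [ 0.0663604  -0.15807554  0.00856836]
```

To row units: -0.158 m / 0.75 = -0.2107, 0.08 m / 0.75 = 0.1067.

Call:
tcp_steps([
  [0.088, -0.2107, 0, 0, 0.085],
  [0.088, -0.2107, 0, 0, 0.085],
  [0.088, -0.2107, 0, 0, 0.085],
  [0.088, -0.2107, 0, 0, 0.085],
  [0.088, -0.2107, 0.04, 0, 0.085],
  [0.088, -0.2107, 0.08, 0, 0.085],
  [0.088, -0.2107, 0.1067, 0, 0.085],
  [0.088, -0.2107, 0.1067, 0, 0.085],
])

```text
time_s: 23.78
tool_pos: [0.4993, 0.0672, 0.0244]
tool_rot: [-179.8, 0.4, 35.0]
force: [-0.3, -1.1, -0.8]
grip_width: 0.0853
grasp_force: 0.0
```

Call:
tcp_steps([
  [0, 0, 0, 0, 0.085],
  [0, 0, 0, 0, 0.085],
  [0, 0, 0, 0, 0.085],
])

```text
time_s: 24.03
tool_pos: [0.5038, 0.0689, 0.0301]
tool_rot: [179.9, -0.1, 35.0]
force: [0.7, -0.1, 0.6]
grip_width: 0.0854
grasp_force: 0.0
```

```bash
python3 - <<'E'
from h import *
o=env.get_obs();print(o["tool_pos"],o["tool_rot"],totool([.5019,.0704,-.0073]))
E
```

```text
[0.5037867  0.06893421 0.03008978] [ 1.79902528e+02 -1.37005875e-01  3.50156719e+01] [-0.00079354 -0.00234667  0.03738405]
```

To row units: 0.036 m / 0.75 = 0.048, 0.034 m / 0.75 = 0.0453.

Call:
tcp_steps([
  [-0.0009, -0.0027, 0.02, 0, 0.085],
  [-0.0009, -0.0027, 0.0373, 0, 0.085],
  [-0.0009, -0.0027, 0.0453, 0, 0.085],
  [-0.0009, -0.0027, 0.048, 0, 0.085],
  [-0.0009, -0.0027, 0.048, 0, 0.085],
  [-0.0009, -0.0027, 0.048, 0, 0.085],
])

```text
time_s: 24.53
tool_pos: [0.5006, 0.0708, -0.0072]
tool_rot: [180.0, -0.0, 35.1]
force: [0.1, -0.6, 0.2]
grip_width: 0.085
grasp_force: 0.0
```

Call:
tcp_steps([
  [0, 0, 0.0007, 0, 0.085],
  [0, 0, 0.0007, 0, 0.085],
])

```text
time_s: 24.7
tool_pos: [0.5005, 0.0708, -0.0078]
tool_rot: [180.0, -0.0, 35.1]
force: [-0.1, 0.5, 0.5]
grip_width: 0.0849
grasp_force: 0.0
```

To row units: -0.0003 m / 0.75 = -0.0004.

Call:
tcp_steps([
  [0, 0, -0.0004, 0, 0.042],
  [0, 0, -0.0004, 0, 0.042],
  [0, 0, -0.0004, 0, 0.042],
  [0, 0, -0.0004, 0, 0.042],
  [0, 0, -0.0004, 0, 0.042],
  [0, 0, -0.0004, 0, 0.042],
  [0, 0, -0.0004, 0, 0.042],
  [0, 0, -0.0004, 0, 0.042],
], grip_n=20)

```text
time_s: 25.37
tool_pos: [0.5002, 0.0707, -0.0077]
tool_rot: [180.0, 0.0, 35.1]
force: [-0.6, 0.5, 0.8]
grip_width: 0.0495
grasp_force: 20.0
```

Call:
tcp_steps([
  [0, 0, -0.0267, 0, 0.042],
  [0, 0, -0.08, 0, 0.042],
  [0, 0, -0.1467, 0, 0.042],
  [0, 0, -0.16, 0, 0.042],
  [-0.1067, 0.2667, -0.16, 0, 0.042],
  [-0.1067, 0.2667, -0.16, 0, 0.042],
  [-0.1067, 0.2667, -0.16, 0, 0.042],
  [-0.1067, 0.2667, -0.16, 0, 0.042],
])

```text
time_s: 26.03
tool_pos: [0.5387, -0.0932, 0.1126]
tool_rot: [179.9, 0.0, 35.2]
force: [1.4, 0.7, -0.6]
grip_width: 0.0494
grasp_force: 20.0
```

```bash
python3 - <<'E'
from h import *
o=env.get_obs();print(totool([.5955,-.353,.1]))
E
```

```text
[-0.10310058  0.24511186  0.01286258]
```

To row units: 0.245 m / 0.75 = 0.3267, -0.103 m / 0.75 = -0.1373, -0.3 degrees / 90 = -0.0033.

Call:
tcp_steps([
  [-0.1373, 0.3267, 0, -0.0033, 0.042],
  [-0.1373, 0.3267, 0, -0.0033, 0.042],
  [-0.1373, 0.3267, 0, -0.0033, 0.042],
  [-0.1373, 0.3267, 0, -0.0033, 0.042],
  [-0.1373, 0.3267, 0, -0.0033, 0.042],
  [-0.1373, 0.3267, 0, -0.0033, 0.042],
  [-0.1373, 0.3267, 0, -0.0033, 0.042],
  [-0.1373, 0.3267, 0, -0.0033, 0.042],
])

```text
time_s: 26.7
tool_pos: [0.5935, -0.3582, 0.1109]
tool_rot: [179.9, 0.1, 34.9]
force: [-0.3, -0.7, -1.0]
grip_width: 0.0496
grasp_force: 20.0
```

```bash
python3 - <<'E'
from h import *
from scipy.spatial.transform import Rotation as R
for i in range(4): c=read_camera("wrist")
o=env.get_obs(); r=R.from_euler("xyz",o["tool_rot"],degrees=True)
print(o["tool_pos"],o["tool_rot"],totool([.595,-.353,.1]))
for x in(-.003,0,.003): print(x,[round(wproj(c,o["tool_pos"]+r.apply([x+.025,0,z]))[1],1) for z in(-.0078,-.0178)])
col=c["color"][:,316:328].astype(float).mean(1)
for rr in range(236,300,2): print(rr,col[rr].astype(int),end=" ")
E
```

```text
[ 0.59556223 -0.34869038  0.11207624] [-1.79916645e+02 -3.61731707e-02  3.55481578e+01] [-0.00297062  0.00319711  0.01206972]
-0.003 [np.float64(252.2), np.float64(259.1)]
0 [np.float64(245.9), np.float64(252.5)]
0.003 [np.float64(239.6), np.float64(245.8)]
236 [233 235 225] 238 [233 234 225] 240 [232 234 225] 242 [233 235 224] 244 [227 229 219] 246 [67 65 64] 248 [65 62 62] 250 [70 67 67] 252 [73 71 70] 254 [71 68 68] 256 [70 69 67] 258 [70 67 67] 260 [70 67 67] 262 [71 68 68] 264 [70 67 67] 266 [68 66 65] 268 [68 66 66] 270 [123 124 118] 272 [233 235 227] 274 [235 238 230] 276 [233 236 228] 278 [233 236 228] 280 [235 237 231] 282 [217 219 215] 284 [130 132 127] 286 [ 83 100  62] 288 [78 97 55] 290 [77 96 55] 292 [77 96 55] 294 [78 97 55] 296 [78 97 56] 298 [100 127  70]
```

To row units: 0.05 m / 0.75 = 0.0667, 0.0032 m / 0.75 = 0.0043, 0.2 degrees / 90 = 0.0022.

Call:
tcp_steps([
  [-0.004, 0.0043, 0, 0.0022, 0.042],
  [-0.004, 0.0043, 0.0133, 0.0022, 0.042],
  [-0.004, 0.0043, 0.0333, 0.0022, 0.042],
  [-0.004, 0.0043, 0.0533, 0.0022, 0.042],
  [-0.004, 0.0043, 0.0667, 0.0022, 0.042],
  [-0.004, 0.0043, 0.0667, 0.0022, 0.042],
  [-0.004, 0.0043, 0.0667, 0.0022, 0.042],
  [-0.004, 0.0043, 0.0667, 0.0022, 0.042],
])

```text
time_s: 27.57
tool_pos: [0.595, -0.3554, 0.0627]
tool_rot: [180.0, -0.0, 35.2]
force: [0.2, -0.2, -1.0]
grip_width: 0.0495
grasp_force: 20.0
```

```bash
python3 - <<'E'
from h import *
o=env.get_obs();print(o["tool_pos"],o["tool_rot"],totool([.595,-.353,.0305]))
E
```

```text
[ 0.59504546 -0.35541598  0.06271878] [ 1.79965654e+02 -1.90655509e-02  3.52204530e+01] [ 0.00134549 -0.00201924  0.03221802]
```

To row units: 0.029 m / 0.75 = 0.0387, 0.027 m / 0.75 = 0.036.

Call:
tcp_steps([
  [0.0019, -0.0027, 0, 0, 0.042],
  [0.0019, -0.0027, 0.0133, 0, 0.042],
  [0.0019, -0.0027, 0.0267, 0, 0.042],
  [0.0019, -0.0027, 0.036, 0, 0.042],
  [0.0019, -0.0027, 0.0387, 0, 0.042],
  [0.0019, -0.0027, 0.0387, 0, 0.042],
  [0.0019, -0.0027, 0.0387, 0, 0.042],
  [0.0019, -0.0027, 0.0387, 0, 0.042],
])

```text
time_s: 28.23
tool_pos: [0.5949, -0.3531, 0.0337]
tool_rot: [180.0, -0.0, 35.2]
force: [-0.4, 0.9, -1.1]
grip_width: 0.0491
grasp_force: 20.0
```

Call:
tcp_steps([
  [0, 0, 0.0013, 0, 0.042],
  [0, 0, 0.002, 0, 0.042],
  [0, 0, 0.002, 0, 0.042],
])

```text
time_s: 28.48
tool_pos: [0.5947, -0.3531, 0.032]
tool_rot: [180.0, 0.0, 35.2]
force: [-0.6, 0.5, -0.8]
grip_width: 0.0492
grasp_force: 20.0
```

To row units: 0.0008 m / 0.75 = 0.0011.

Call:
tcp_steps([
  [0, 0, 0.0011, 0, 0.042],
  [0, 0, 0.0011, 0, 0.042],
  [0, 0, 0.0011, 0, 0.042],
])

```text
time_s: 28.73
tool_pos: [0.5946, -0.3529, 0.031]
tool_rot: [180.0, 0.0, 35.2]
force: [-0.1, 0.7, -0.8]
grip_width: 0.0495
grasp_force: 20.0
```

Call:
tcp_steps([
  [0, 0, 0.0008, 0, 0.042],
  [0, 0, 0.0008, 0, 0.042],
  [0, 0, 0.0008, 0, 0.042],
])

```text
time_s: 28.98
tool_pos: [0.5946, -0.353, 0.0304]
tool_rot: [180.0, 0.0, 35.2]
force: [0.1, -0.4, -0.8]
grip_width: 0.0491
grasp_force: 20.0
```

To row units: 0.0005 m / 0.75 = 0.0007.

Call:
tcp_steps([
  [0, 0, 0.0007, 0, 0.042],
  [0, 0, 0.0007, 0, 0.042],
  [0, 0, 0.0007, 0, 0.042],
])

```text
time_s: 29.23
tool_pos: [0.5947, -0.353, 0.0304]
tool_rot: [180.0, 0.0, 35.2]
force: [-1.8, -0.1, 2.1]
grip_width: 0.0496
grasp_force: 20.0
```

Call:
tcp_steps([
  [0, 0, 0.0004, 0, 0.042],
  [0, 0, 0.0004, 0, 0.042],
  [0, 0, 0.0004, 0, 0.042],
])

```text
time_s: 29.48
tool_pos: [0.5947, -0.353, 0.0303]
tool_rot: [180.0, 0.0, 35.2]
force: [-2.3, 1.0, 6.0]
grip_width: 0.0497
grasp_force: 20.0
```

To row units: -0.07 m / 0.75 = -0.0933, -0.02 m / 0.75 = -0.0267.

Call:
tcp_steps([
  [0, 0, -0.0011, 0, 0.06],
  [0, 0, -0.0011, 0, 0.085],
  [0, 0, -0.0011, 0, 0.085],
  [0, 0, -0.0011, 0, 0.085],
  [0, 0, -0.0011, 0, 0.085],
  [0, 0, -0.0267, 0, 0.085],
  [0, 0, -0.0667, 0, 0.085],
  [0, 0, -0.0933, 0, 0.085],
])

```text
time_s: 30.15
tool_pos: [0.595, -0.353, 0.1011]
tool_rot: [180.0, -0.0, 35.2]
force: [1.0, -0.9, 0.3]
grip_width: 0.0837
grasp_force: 0.0
```

Call:
tcp_steps([
  [0.156, -0.1387, 0, 0, 0.085],
  [0.156, -0.1387, 0, 0, 0.085],
  [0.156, -0.1387, 0, 0, 0.085],
  [0.156, -0.1387, 0, 0, 0.085],
  [0.156, -0.1387, 0, 0, 0.085],
  [0.156, -0.1387, 0, 0, 0.085],
  [0.156, -0.1387, 0, 0, 0.085],
])

```text
time_s: 30.73
tool_pos: [0.6301, -0.2014, 0.0995]
tool_rot: [180.0, 0.1, 35.2]
force: [-0.3, 0.0, 0.7]
grip_width: 0.085
grasp_force: 0.0
```

```bash
python3 - <<'E'
from h import *
o=env.get_obs();print(o["tool_pos"],o["tool_rot"],totool([.6305,-.2006,.012]))
c=read_camera("top");cv2.imwrite("pics/t9.png",c["color"])
E
```

```text
[ 0.6301027  -0.20138117  0.09950918] [1.79955411e+02 5.53884721e-02 3.52032232e+01] [ 0.00085956 -0.00047737  0.08750805]
```

To row units: 0.087 m / 0.75 = 0.116, 0.08 m / 0.75 = 0.1067.

Call:
tcp_steps([
  [0.0011, 0, 0, 0, 0.085],
  [0.0011, 0, 0.0267, 0, 0.085],
  [0.0011, 0, 0.0533, 0, 0.085],
  [0.0011, 0, 0.08, 0, 0.085],
  [0.0011, 0, 0.1067, 0, 0.085],
  [0.0011, 0, 0.116, 0, 0.085],
  [0.0011, 0, 0.116, 0, 0.085],
  [0.0011, 0, 0.116, 0, 0.085],
])

```text
time_s: 31.45
tool_pos: [0.6309, -0.201, 0.0128]
tool_rot: [180.0, 0.0, 35.1]
force: [0.1, 0.6, 0.7]
grip_width: 0.085
grasp_force: 0.0
```

Call:
tcp_steps([
  [0, 0, 0, 0, 0.038],
  [0, 0, 0, 0, 0.038],
  [0, 0, 0, 0, 0.038],
  [0, 0, 0, 0, 0.038],
  [0, 0, 0, 0, 0.038],
  [0, 0, 0, 0, 0.038],
  [0, 0, 0, 0, 0.038],
  [0, 0, 0, 0, 0.038],
], grip_n=20)

```text
time_s: 32.12
tool_pos: [0.6309, -0.2001, 0.0127]
tool_rot: [180.0, 0.0, 35.2]
force: [-0.3, 0.3, 1.5]
grip_width: 0.0455
grasp_force: 20.0
```

To row units: -0.114 m / 0.75 = -0.152, 0.033 m / 0.75 = 0.044.

Call:
tcp_steps([
  [0, 0, -0.0267, 0, 0.038],
  [0, 0, -0.0667, 0, 0.038],
  [0.044, -0.152, -0.0667, 0, 0.038],
  [0.044, -0.152, -0.0667, 0, 0.038],
  [0.044, -0.152, -0.0667, 0, 0.038],
  [0.044, -0.152, -0.0667, 0, 0.038],
  [0.044, -0.152, -0.0667, 0, 0.038],
  [0.044, -0.152, -0.0667, 0, 0.038],
])

```text
time_s: 32.78
tool_pos: [0.5922, -0.0884, 0.0627]
tool_rot: [179.9, 0.0, 35.2]
force: [-0.3, -0.8, -0.8]
grip_width: 0.0458
grasp_force: 20.0
```

Call:
tcp_steps([
  [0, 0, 0.0133, 0, 0.038],
  [0, 0, 0.0267, 0, 0.038],
  [0, 0, 0.04, 0, 0.038],
  [0, 0, 0.0507, 0, 0.038],
  [0, 0, 0.0547, 0, 0.038],
  [0, 0, 0.0547, 0, 0.038],
  [0, 0, 0.0547, 0, 0.038],
  [0, 0, 0.0547, 0, 0.038],
])

```text
time_s: 33.45
tool_pos: [0.5926, -0.0879, 0.022]
tool_rot: [180.0, -0.0, 35.2]
force: [0.3, 0.9, -1.1]
grip_width: 0.0457
grasp_force: 20.0
```

```bash
python3 - <<'E'
from h import *
o=env.get_obs();print(totool([.5923,-.0882,.0167]))
E
```

```text
[-4.34082216e-04  8.90555723e-05  5.26472472e-03]
```

To row units: 0.0045 m / 0.75 = 0.006, 0.004 m / 0.75 = 0.0053.

Call:
tcp_steps([
  [0, 0, 0.0027, 0, 0.038],
  [0, 0, 0.0053, 0, 0.038],
  [0, 0, 0.006, 0, 0.038],
  [0, 0, 0.006, 0, 0.038],
  [0, 0, 0.006, 0, 0.038],
])

```text
time_s: 33.87
tool_pos: [0.5922, -0.0879, 0.0172]
tool_rot: [180.0, 0.0, 35.2]
force: [0.1, -0.0, -1.0]
grip_width: 0.0457
grasp_force: 20.0
```

Call:
tcp_steps([
  [0, 0, 0.0011, 0, 0.038],
  [0, 0, 0.0011, 0, 0.038],
  [0, 0, 0.0011, 0, 0.038],
])

```text
time_s: 34.12
tool_pos: [0.5924, -0.0879, 0.0167]
tool_rot: [180.0, -0.0, 35.2]
force: [-1.2, -0.3, 2.1]
grip_width: 0.0454
grasp_force: 20.0
```

Call:
tcp_steps([
  [0, 0, 0.0008, 0, 0.038],
  [0, 0, 0.0008, 0, 0.038],
  [0, 0, 0.0008, 0, 0.038],
])

```text
time_s: 34.37
tool_pos: [0.5924, -0.0879, 0.0167]
tool_rot: [180.0, 0.0, 35.2]
force: [-1.9, 0.2, 6.4]
grip_width: 0.0459
grasp_force: 20.0
```

Seated on the dish floor at the expected height. Release, retreat, final look.

To row units: -0.09 m / 0.75 = -0.12, -0.05 m / 0.75 = -0.0667.

Call:
tcp_steps([
  [0, 0, -0.0011, 0, 0.06],
  [0, 0, -0.0011, 0, 0.085],
  [0, 0, -0.0011, 0, 0.085],
  [0, 0, -0.0011, 0, 0.085],
  [0, 0, -0.0011, 0, 0.085],
  [0, 0, -0.0267, 0, 0.085],
  [0, 0, -0.0667, 0, 0.085],
  [0, 0, -0.12, 0, 0.085],
])

```text
time_s: 35.03
tool_pos: [0.5896, -0.0877, 0.1036]
tool_rot: [-179.7, 0.2, 35.2]
force: [0.2, 0.3, 0.6]
grip_width: 0.0834
grasp_force: 0.0
```

Call:
tcp_steps([
  [0.1333, -0.2667, -0.08, 0, 0.085],
  [0.1333, -0.2667, -0.08, 0, 0.085],
  [0.1333, -0.2667, -0.08, 0, 0.085],
  [0.1333, -0.2667, -0.08, 0, 0.085],
  [0.1333, -0.2667, -0.08, 0, 0.085],
  [0.1333, -0.2667, -0.08, 0, 0.085],
  [0.1333, -0.2667, -0.08, 0, 0.085],
  [0.1333, -0.2667, -0.08, 0, 0.085],
])

```text
time_s: 35.7
tool_pos: [0.5582, 0.1353, 0.1662]
tool_rot: [180.0, -0.0, 35.5]
force: [-0.8, -0.3, -0.7]
grip_width: 0.0849
grasp_force: 0.0
```

```bash
python3 - <<'E'
from h import *
for i in range(3): c=read_camera("top")
s=read_camera("scene")
a=cv2.resize(c["color"][165:245,335:555],None,fx=3.2,fy=3.2)
b=cv2.resize(s["color"][190:300,120:340],None,fx=3.2,fy=3.2)
o=np.vstack([a,b[:340]]); print(o.shape); cv2.imwrite("pics/f.png",o)
E
```

```text
(596, 704, 3)
```

View pics/f.png

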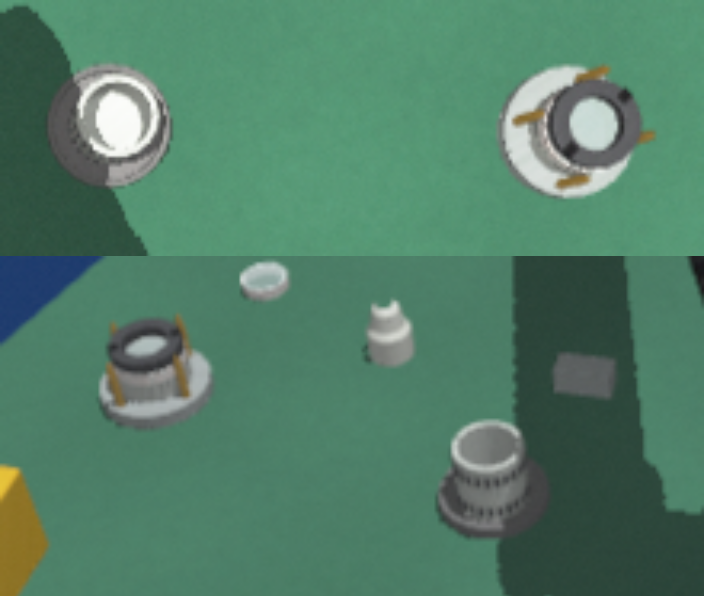

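The stack lies flat between the pins with the ring's slots up (top crop, 595,122). The barrel stands upright in the dish (115,115), and the arm is clear.

```bash
python3 -c "
from cell import env
print(env.sign_off())"
```

```text
the job is handed in; nothing more can be done
None
```

The spacer, lens and ring are stacked flat in the nest with the ring's slots up, the barrel stands upright in the dish, and everything is released. The job was handed in at about 36 s, and no verdict was returned.

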